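# Free the pawl and lower the transport bar

## Task

The video unit on the grey transport bracket has to be secured before the trolley is moved. With closed or open fingertips, press the red thumb tab down until the ratchet pawl is clear of the teeth (it stays there by itself), then push the raised bar by its orange pad all the way down over the unit and leave it there. Nothing is to be grasped or lifted: do not raise the bar or force it against the engaged pawl, and leave the unit, the tin, the carton and the screwdriver where they are.

Things in the scene. Friction and masses are not known exactly. Their poses are not given: they have to be found in the camera images.
- bracket: Fixed bracket: grey base plate 160 x 430 x 8 mm with two aluminium cheeks carrying the bar's toothed hub and the pawl. Origin on the steel top (z = 0), within 5 mm of mid-plate. y runs along the plate: pawl tab at the -y end, bar reaching to +y; z up. Yaw is within 0.5 rad. In its frame the bar's hinge axis is at (0, -55, 76) mm, the pawl's pivot at (0, -115, 112) mm, both along x.
- hold_bar (a joint): Angle of the hold-down bar above level, rad: 0 = fully down on its stop; 0.83 to 0.98 at the start. Aluminium bar, 26 mm wide, 12 mm thick, reaching 240 mm from its hinge. The stiff hinge stays at any angle; 2 to 6 N near the end pushes it down once the pawl is free. While the pawl is engaged a tooth stops it at 0.70 to 0.76.
- pawl (a joint): Angle of the ratchet pawl, rad: 0 = engaged (start), 0.42 = tab fully down at its stop. The nose is clear of the teeth above about 0.16 rad. It has no spring: it stays where it is put; about 2.5 N on the tab moves it.
- pawl_tab (a point): Centre of the top face of the red thumb tab (38 mm along the bracket's x, 36 mm along its y, 6 mm thick), which lies 66 mm to the -y side of the pawl's pivot and 129 mm above the steel top at the start. Pressed fully it goes down about 28 mm and shifts about 1 mm along the bracket's y. Free space above and below it.
- bar_push (a point): Centre of the top face of the orange push pad (36 mm wide, 75 mm along the bar) near the end of the bar, 200 mm from the hinge axis along the bar and 8 mm off the bar's centre line. It moves with the bar on an arc about point bar_hinge: 84 mm above the steel top when the bar is fully down.
- bar_hinge (a point): Point on the bar's hinge axis in the middle of the bar's width, 76 mm above the steel top. Fixed to the bracket, with the bracket's axes (the hinge axis is x).
- av_unit: Loose grey video unit with a black connector face, 140 x 180 x 56 mm, 1 to 1.8 kg, standing on the base plate below the bar. Origin: centre of its underside, z up. The lowered bar's rubber pad comes 1 to 2 mm above its top. It is to stay where it is.
- tape_tin: Loose round black tin, 83 mm across, 38 mm high, on the steel top. Origin: centre of its underside. Leave it alone.
- carton: Loose small cardboard carton, 55 x 85 x 60 mm, on the steel top. Origin: centre of its underside. Leave it alone.
- driver: Loose screwdriver with a blue handle, 200 mm long, 26 mm thick, lying along the bracket's y on the steel top on the robot's side of the bracket. Origin: underside of its middle. Leave it alone.

How it is judged:
By the outcome, as a careful person would: the job done as asked, in the order asked, and still so for the second after the job is handed in, with the robot touching nothing.
It also fails if it takes over 48 s, if anything falls off the work surface, if the arm or the gripper's body presses on something with over 40 N, if the wrist force passes 120 N, or if a joint passes its speed limit or range.

## Robot

A 7-joint arm with a two-finger parallel gripper is mounted at the origin on the work surface. World frame = base frame: x ahead of the robot, y to its left, z up, the work surface at z = 0. Lengths are in m, angles in rad, forces in N, time in s.
With the tool pointing down it reaches from about 0.4 to 0.875 m from the base axis. Payload 6.5 kg.
Tool frame: the origin (TCP) lies midway between the tips of the shut fingers; the grasp point (between the pads) lies 19 mm behind it; z points along the fingers, y is the direction in which the jaws open and shut (so a half turn about z gives the same grasp; the last joint's range is limited). The gripper opens to 88 mm and grips with 3 to 60 N. Pads are 18 mm wide; open, the fingers measure 123 mm over their backs; the gripper's body (75 mm by 187 mm) begins 45 mm behind the grasp point.
Start: joints at [1.151, 0.536, -0.004, 1.538, 0.003, 1.067, -0.071], TCP at [0.225, -0.61, 0.239] pointing down, gripper open.
Joint ranges: [-2.7, 2.7], [-0.37, 2.16], [-1.27, 1.26], [0.24, 2.4], [-1.31, 4.45], [0.19, 1.91], [-2.76, 2.76]. Speed limits (rad/s): [2.39, 2.39, 3.14, 3.14, 3.14, 3.14, 3.14].

## Interface

Orientations are given as a unit quaternion [x, y, z, w].
In Python, from bench import r, eyes, job, look_for, trace, mark_of gives the robot as it stands.
- The arm moves only by the tool drive_tool, never from a script. Its argument "steps" is a list that holds one entry, the list of rows, each a list of 7 numbers: the shift along the tool's x, y, z in m, then the turn, a rotation vector about the tool's x, y, z in degrees, then the gripper's target within -1 to 1 (fully open at 1, half-way at 0, shut at -1). In form: [[[tx, ty, tz, wx, wy, wz, fingers], ...]]. A call has 1 to 12 rows; each row is the pose to reach, as a shift and turn from the pose measured when the call began, along the tool's axes at that moment; what a row does not reach only later rows make up. A row lasts 1/10 s, in which the tool goes at most 50 mm and 8.59 degrees, less where a joint would pass 70% of its speed; a pose out of reach is approached as far as the arm can. A call with a gripper value outside its range is refused whole. The fingers move at their own pace and stop on an object; the grip force is fixed at half the most. Time passes only in rows, so rows that repeat a pose let the fingers close. It gives the time, the measured TCP pose, the force and the opening at its end, in the units of the state.
- r.get_obs(): the state, without advancing time (a new reading comes with each control period).
- eyes.snapshot(name): name is "scene" or "top"; returns a dict with "color" (400x640x3 uint8, blue, green, red), "z_map" (400x640 float32, m along the optical axis (not along the pixel's ray), 0 where there is no reading), "fx", "fy", "cx", "cy" (pixels), "xyz" and "rotation" of the camera in the world. Camera axes: x right, y up, looking along -z (the intrinsics and any distortion apply to the point x, -y, -z); pixel columns grow to the right and rows downward; lengths in m; the calibration is good to about 2 mm. A picture is of the moment at which its call begins.
- job.sign_off(): hands the job in, once; it reports no verdict.
Trained networks look in the newest picture that a camera, given by its name, has taken for a name from the list of things; names that differ only in an ending like _2 or _b are one class to them, and where a whole thing is asked for, a point or a joint stands for the part that bears it (a point fixed in the world has none). Each returns a list of dicts, best first, with "confidence" (0 to 1); they miss things now and then, are a little off and sometimes report something else, mostly with a low value. They report only what shows in the picture. A call takes as long as a camera call.
- look_for(camera, query): "xyz" ([x, y, z] in m, in world coordinates, good to about 4 mm: the middle of the surface that is visible of it).
- trace(camera, query): "pixels" (400x640 bool, what is visible of it).
- mark_of(camera, query): "xyz" ([x, y, z] in m, in world coordinates, good to about 4 mm: a listed point, or the origin of a listed thing).
The state is a dict: "time_s": time; "qpos": joint angles; "joint_velocities": joint speeds; "joint_efforts": joint torques, N m; "position": TCP position; "tcp_rot": TCP orientation; "contact_force": force on the tool from outside, world axes, zero at the start; "torque": the same for the moment, N m; "finger_gap": finger opening in m.
Only numpy, scipy, OpenCV 4.12 (cv2) and the standard library are available. Lean on these libraries where they do the work, as an engineer would, in place of code of your own. Each camera call takes 0.05 s, during which the arm holds its last target.

## Working session

There is one attempt and no reset: what is moved stays moved. The work goes in short steps, Python scripts to look and compute and a tool call to move; the robot and the scene stay as the last step left them, time stands still between calls to the robot, and variables do not carry over. Pictures are saved under pics/ and viewed, and the job is handed in when it is done.

Besides the shell and the picture viewer there is one more tool, called after "Call:" by a JSON object that holds its "api" and its "payload", one argument or row to a line. drive_tool: Moves the arm, as the interface text tells. Its arguments: {"type":"object","properties":{"steps":{"type":"array"}},"required":["steps"]}

```bash
ls; mkdir -p pics; python3 - <<'E'
from bench import r, eyes, job, look_for, trace, mark_of
import cv2,numpy as np
o=r.get_obs(); print({k:np.round(v,3) for k,v in o.items()})
for c in ("scene","top"):
    s=eyes.snapshot(c); cv2.imwrite(f"pics/{c}1.png",s["color"]); print(c,s["xyz"],np.round(s["rotation"],3).tolist(),s["fx"],s["cx"],s["cy"])
    for q in ("bracket","pawl_tab","bar_push","bar_hinge","av_unit","tape_tin","carton","driver"):
        for m in mark_of(c,q)[:2]: print(c,q,np.round(m["xyz"],4),round(m["confidence"],2))
E
```

```text
pics
{'time_s': np.float64(0.0), 'qpos': array([ 1.151,  0.537, -0.004,  1.539,  0.003,  1.067, -0.071]), 'joint_velocities': array([-0.   , -0.   ,  0.001, -0.001,  0.001, -0.   ,  0.001]), 'joint_efforts': array([-0.0000e+00, -5.7097e+01,  9.9100e-01, -2.5160e+01, -5.6000e-02,
        1.8000e-02,  0.0000e+00]), 'position': array([ 0.225, -0.609,  0.238]), 'tcp_rot': array([ 0.984,  0.176, -0.   , -0.001]), 'contact_force': array([ 0.103,  0.544, -0.397]), 'torque': array([-0.028, -0.024, -0.019]), 'finger_gap': np.float64(0.088)}
scene [ 1.15029067 -0.20912492  0.74632303] [0.299, 0.201, 0.541, 0.76] 475.92142583633483 326.6696682178275 196.83173237777768
scene bracket [ 0.5378  0.0209 -0.0054] 0.62
scene pawl_tab [ 0.5812 -0.1577  0.1255] 0.81
scene bar_push [ 0.5364  0.0201 -0.0059] 0.27
scene bar_hinge [ 0.5522 -0.0374  0.0768] 0.59
scene av_unit [0.5173 0.1215 0.0071] 0.74
scene av_unit [ 4.164e-01 -4.480e-02 -1.000e-04] 0.22
scene tape_tin [0.6806 0.1312 0.0036] 0.57
scene carton [ 0.7205 -0.095  -0.0018] 0.7
scene driver [ 0.4184 -0.043  -0.0006] 0.65
top [0.53423406 0.01997458 0.95803933] [0.035, -0.022, -0.699, 0.714] 463.55936995714274 323.8857102408767 197.79622447765254
top bracket [0.5392 0.019  0.0017] 0.76
top pawl_tab [ 0.5806 -0.1597  0.1288] 0.98
top bar_push [0.5254 0.0856 0.2323] 0.61
top bar_push [0.5393 0.0181 0.0011] 0.45
top bar_hinge [ 0.5547 -0.0382  0.0759] 0.57
top av_unit [0.5173 0.1175 0.0103] 0.94
top av_unit [0.6864 0.1346 0.0041] 0.61
top tape_tin [0.6883 0.1325 0.005 ] 0.6
top carton [ 0.7144 -0.097   0.0033] 0.63
top carton [0.521  0.1158 0.0078] 0.42
top driver [ 0.4173 -0.0398  0.0009] 0.63
```

View pics/scene1.png

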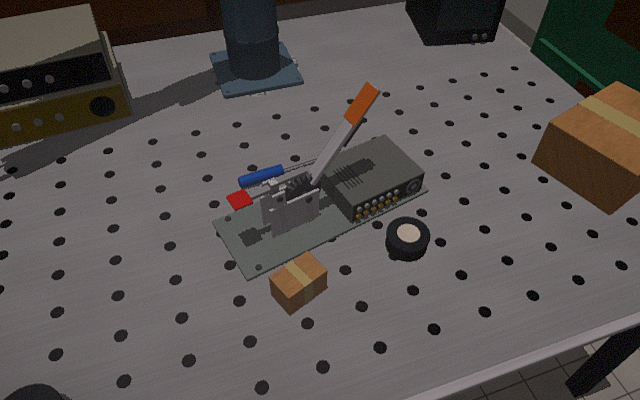

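View pics/top1.png

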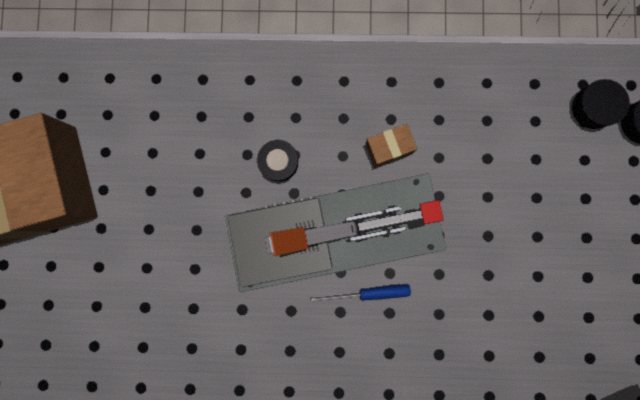

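The scene view shows the red tab at about (240,199) and the orange pad at about (363,103). The top view shows the tab at (431,212), the pad at (289,241) and the hub at about (375,222), with the bar running to image left (+y). I'll refine yaw, tab and pad from the depth maps.

```bash
cat > h.py <<'E'
from bench import r, eyes, job, look_for, trace, mark_of
import cv2,numpy as np
from scipy.spatial.transform import Rotation as R
def cloud(s):
    v,u=np.mgrid[0:400,0:640]; z=s["z_map"]
    p=np.stack([(u-s["cx"])/s["fx"]*z,-(v-s["cy"])/s["fy"]*z,-z],-1)
    return p@R.from_quat(s["rotation"]).as_matrix().T+np.array(s["xyz"])
def colmask(s,c):
    h=cv2.cvtColor(s["color"],cv2.COLOR_BGR2HSV); H,S,V=h[...,0].astype(int),h[...,1],h[...,2]
    if c=="red": return ((H<4)|(H>176))&(S>180)&(V>60)
    if c=="orange": return (H>=5)&(H<16)&(S>190)&(V>60)
def pts(s,c,lo,hi):
    P=cloud(s); m=colmask(s,c)&(s["z_map"]>0)&(P[...,2]>lo)&(P[...,2]<hi)
    m&=(abs(P[...,0]-.55)<.15)&(abs(P[...,1])<.3)
    m=cv2.erode(m.astype(np.uint8),np.ones((3,3)))>0
    return P[m]
E
python3 - <<'E'
from h import *
for c in ("top","scene"):
    s=eyes.snapshot(c)
    t=pts(s,"red",.05,.2); print(c,"tab",len(t),(t.min(0)+t.max(0))/2,t.mean(0),np.ptp(t,axis=0))
    b=pts(s,"orange",.1,.35); print("pad",len(b),b.mean(0),b.min(0),b.max(0))
    q=b-b.mean(0); w=np.linalg.svd(q,full_matrices=False)[2]; print(w)
    P=cloud(s)
    for q in ("bracket","av_unit","driver"):
        k=trace(c,q)
        if not k: continue
        m=k[0]["pixels"]
        pp=P[m&(s["z_map"]>0)]
        if q=="bracket": pp=pp[(pp[:,2]<.015)]
        if q=="av_unit": pp=pp[(pp[:,2]>.055)&(pp[:,2]<.075)]
        rc=cv2.minAreaRect((pp[:,:2]*1000).astype(np.float32)); print(q,rc,k[0]["confidence"],pp[:,2].mean())
E
```

```text
top tab 264 [ 0.58100705 -0.15576831  0.12907256] [ 0.580746   -0.15586126  0.12876635] [0.03427878 0.03290957 0.00711089]
pad 568 [0.52476187 0.08658833 0.23669423] [0.50801992 0.06308385 0.20792862] [0.54239612 0.10897339 0.26178271]
[[-0.14096038  0.62189902  0.77030629]
 [-0.97483536 -0.22292043  0.00158487]
 [ 0.17270264 -0.7506984   0.6376721 ]]
bracket ((543.1512451171875, 11.594390869140625), (164.63784790039062, 443.11737060546875), 12.7151517868042) 0.86 0.0076127133863672656
av_unit ((522.913330078125, 122.75999450683594), (144.82566833496094, 180.1022186279297), 12.464524269104004) 0.65 0.06373082176258314
driver ((419.0322265625, -40.565826416015625), (24.5871524810791, 190.14154052734375), 7.004362106323242) 0.58 0.02207497354184434
scene tab 235 [ 0.58086623 -0.15734876  0.12933136] [ 0.58217058 -0.15698942  0.12954142] [0.03758728 0.03384214 0.0063167 ]
pad 366 [0.52587231 0.08432203 0.23569969] [0.50753928 0.06192485 0.20884252] [0.54355097 0.10769437 0.26298287]
[[ 0.12307816 -0.62903256 -0.76757397]
 [ 0.9803829   0.1970558  -0.00428726]
 [-0.15395173  0.75198873 -0.64094604]]
bracket ((482.5165710449219, 79.2274169921875), (323.8219909667969, 627.85205078125), 33.50199508666992) 0.62 0.00821889593828245
av_unit ((520.7604370117188, 121.59857940673828), (146.83567810058594, 183.3046417236328), 12.78156566619873) 0.55 0.06442088000899435
driver ((410.65301513671875, -51.66185760498047), (48.73186111450195, 175.993896484375), 4.783395290374756) 0.76 0.01936371101680711
```

```bash
cat >> h.py <<'E'
def rel(target,xang,tilt=0):
    o=r.get_obs(); Rc=R.from_quat(o["tcp_rot"]); p=np.array(o["position"])
    c,s=np.cos(xang),np.sin(xang)
    Rt=R.from_matrix(np.array([[c,s,0],[s,-c,0],[0,0,-1]]).T)
    print("shift",np.round(Rc.inv().apply(np.array(target)-p),4),"rotvec",np.round(np.degrees((Rc.inv()*Rt).as_rotvec()),2),"force",np.round(o["contact_force"],2))
XA=np.radians(102.7)
E
python3 -c "
from h import *
rel([.581,-.157,.19],XA)"
```

```text
shift [ 0.4906 -0.3014  0.0487] rotvec [-1.000e-02 -0.000e+00 -8.243e+01] force [-0.23 -0.1   0.28]
```

Call:
{"api": "drive_tool", "payload": {
  "steps": [
    [[0.245,-0.15,0,0,0,-41,-1],[0.245,-0.15,0,0,0,-41,-1],[0.245,-0.15,0,0,0,-41,-1],[0.245,-0.15,0,0,0,-41,-1],[0.49,-0.301,0,0,0,-82.4,-1],[0.49,-0.301,0,0,0,-82.4,-1],[0.49,-0.301,0,0,0,-82.4,-1],[0.49,-0.301,0,0,0,-82.4,-1],[0.49,-0.301,0,0,0,-82.4,-1],[0.49,-0.301,0,0,0,-82.4,-1],[0.49,-0.301,0,0,0,-82.4,-1],[0.49,-0.301,0,0,0,-82.4,-1]]
  ]
}}

```text
time_s: 2.5
position: [0.583, -0.1525, 0.239]
tcp_rot: [0.623, 0.782, 0.001, -0.0]
contact_force: [0.4, 0.9, 0.3]
finger_gap: 0.0011
```

```bash
python3 -c "
from h import *
rel([.581,-.157,.135],XA)
o=r.get_obs();print(o['time_s'],o['position'],o['qpos'],o['finger_gap'])"
```

```text
shift [-0.0042 -0.0032  0.104 ] rotvec [ 0.13 -0.11  0.27] force [0.43 0.92 0.34]
2.5 [ 0.58297585 -0.15247482  0.23903977] [ 0.51863513  0.49692873 -0.46234883  1.64928479  0.24442698  1.05193585
  0.20928205] 0.0011110480508611104
```

Call:
{"api": "drive_tool", "payload": {
  "steps": [
    [[-0.004,-0.003,0.03,0,0,0,-1],[-0.004,-0.003,0.06,0,0,0,-1],[-0.004,-0.003,0.08,0,0,0,-1],[-0.004,-0.003,0.095,0,0,0,-1],[-0.004,-0.003,0.1,0,0,0,-1],[-0.004,-0.003,0.1,0,0,0,-1]]
  ]
}}

```text
time_s: 3.1
position: [0.5811, -0.1568, 0.1389]
tcp_rot: [0.623, 0.782, 0.001, -0.0]
contact_force: [-0.0, 0.1, -0.5]
finger_gap: 0.0003
```

```bash
python3 -c "
from h import *
rel([.581,-.157,.105],XA)
s=eyes.snapshot('scene');cv2.imwrite('pics/a2.png',cv2.resize(s['color'][60:260,150:450],None,fx=2.5,fy=2.5))"
```

```text
shift [-0.0002 -0.0002  0.0339] rotvec [ 0.11 -0.12  0.26] force [-0.03  0.11 -0.45]
```

View pics/a2.png

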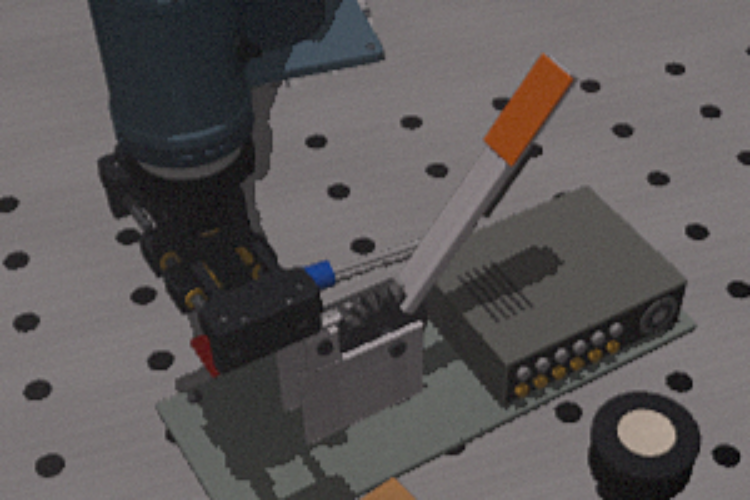

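The closed fingers (crop, about (240,350)) are just above the red tab (205,355), and the force is about zero. Pressing in stages now.

Call:
{"api": "drive_tool", "payload": {
  "steps": [
    [[0,0,0.006,0,0,0,-1],[0,0,0.01,0,0,0,-1],[0,0,0.013,0,0,0,-1],[0,0,0.016,0,0,0,-1],[0,0,0.019,0,0,0,-1]]
  ]
}}

```text
time_s: 3.65
position: [0.5823, -0.1579, 0.121]
tcp_rot: [0.623, 0.782, 0.002, 0.001]
contact_force: [0.4, -3.7, 3.9]
finger_gap: 0.0005
```

Call:
{"api": "drive_tool", "payload": {
  "steps": [
    [[0,0,0.003,0,0,0,-1],[0,0,0.006,0,0,0,-1],[0,0,0.009,0,0,0,-1],[0,0,0.012,0,0,0,-1],[0,0,0.012,0,0,0,-1]]
  ]
}}

```text
time_s: 4.15
position: [0.5821, -0.1578, 0.1085]
tcp_rot: [0.623, 0.782, 0.002, 0.001]
contact_force: [0.1, -2.0, 2.0]
finger_gap: 0.0006
```

Call:
{"api": "drive_tool", "payload": {
  "steps": [
    [[0,0,0.003,0,0,0,-1],[0,0,0.005,0,0,0,-1],[0,0,0.005,0,0,0,-1]]
  ]
}}

```text
time_s: 4.45
position: [0.5824, -0.1575, 0.1048]
tcp_rot: [0.623, 0.782, 0.002, 0.001]
contact_force: [-3.7, -2.1, 15.9]
finger_gap: 0.0006
```

The force rose to 16 N, so the tab is at its stop. Retracting and checking.

Call:
{"api": "drive_tool", "payload": {
  "steps": [
    [[0,0,-0.02,0,0,0,-1],[0,0,-0.06,0,0,0,-1],[0,0,-0.11,0,0,0,-1],[0,0,-0.16,0,0,0,-1],[0,0,-0.2,0,0,0,-1],[0,0,-0.2,0,0,0,-1]]
  ]
}}

```text
time_s: 5.05
position: [0.5844, -0.1564, 0.3104]
tcp_rot: [0.623, 0.783, 0.004, 0.005]
contact_force: [0.4, 0.5, -0.5]
finger_gap: 0.0003
```

```bash
python3 -c "
from h import *
s=eyes.snapshot('scene');cv2.imwrite('pics/a3.png',cv2.resize(s['color'][60:260,150:450],None,fx=2.5,fy=2.5))
t=pts(s,'red',.05,.2);print(len(t),t.mean(0),t.min(0),t.max(0)); q=t-t.mean(0);print(np.linalg.svd(q,full_matrices=False)[2][2])
b=pts(s,'orange',.1,.35);print(len(b),b.mean(0))
rel([.525,.0855,.305],XA)"
```

```text
31 [ 0.58251425 -0.16840551  0.09593259] [ 0.56934307 -0.17244282  0.09300048] [ 0.60039864 -0.16468639  0.09841051]
[-0.09296643  0.50546598 -0.85782364]
438 [0.52636333 0.08494407 0.23612404]
shift [ 0.2488 -0.0019  0.0018] rotvec [0.46 0.05 0.29] force [-0.14 -0.26 -0.51]
```

View pics/a3.png

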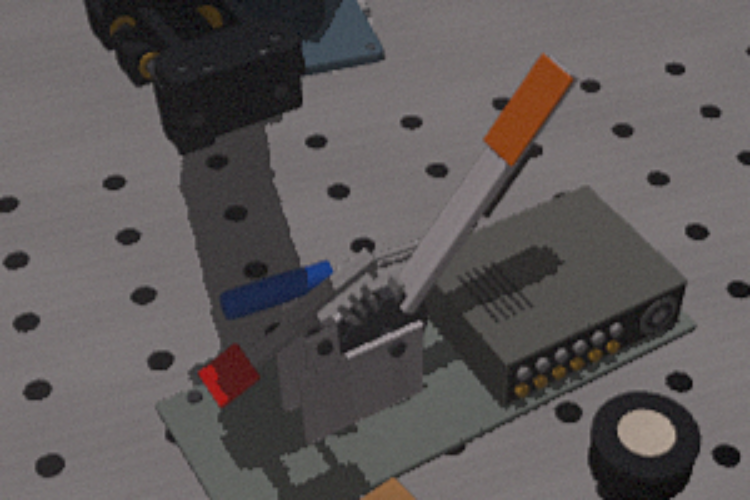

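The tab is tilted fully down at (228,375) in the crop, the bar hasn't moved, and the screwdriver and other items are untouched. Next I plan the bar arc.

```bash
python3 -c "
from h import *
H=np.array([.5533,-.0341]);Y=np.array([-.2198,.9755])
p=H+.1125*Y; rel([*p,.30],XA)
for th in np.arange(.878,-.01,-.0878):
    c=200*np.cos(th)-8*np.sin(th); z=76+200*np.sin(th)+8*np.cos(th); print(round(th,3),'x from 112.5:',round(c-9-112.5,1),'z',round(z,1))
"
```

```text
shift [ 0.2384 -0.0007  0.0068] rotvec [0.46 0.05 0.29] force [-0.14 -0.26 -0.51]
0.878 x from 112.5: 0.1 z 235.0
0.79 x from 112.5: 13.6 z 223.7
0.702 x from 112.5: 26.0 z 211.3
0.615 x from 112.5: 37.3 z 197.9
0.527 x from 112.5: 47.4 z 183.5
0.439 x from 112.5: 56.1 z 168.2
0.351 x from 112.5: 63.5 z 152.3
0.263 x from 112.5: 69.5 z 135.8
0.176 x from 112.5: 74.0 z 118.8
0.088 x from 112.5: 77.0 z 101.5
0.0 x from 112.5: 78.5 z 84.0
```

Call:
{"api": "drive_tool", "payload": {
  "steps": [
    [[0.05,0,0.0,0.4,0,0.3,-1],[0.1,0,0.0,0.4,0,0.3,-1],[0.15,0,0,0.4,0,0.3,-1],[0.2,-0.001,0,0.4,0,0.3,-1],[0.238,-0.001,0.007,0.4,0,0.3,-1],[0.238,-0.001,0.02,0.4,0,0.3,-1],[0.238,-0.001,0.04,0.4,0,0.3,-1],[0.238,-0.001,0.055,0.4,0,0.3,-1],[0.238,-0.001,0.055,0.4,0,0.3,-1],[0.238,-0.001,0.055,0.4,0,0.3,-1]]
  ]
}}

```text
time_s: 6.1
position: [0.528, 0.075, 0.2509]
tcp_rot: [0.625, 0.781, -0.001, -0.0]
contact_force: [-0.2, -0.3, 0.0]
finger_gap: 0.0003
```

```bash
python3 -c "
from h import *
H=np.array([.5533,-.0341]);Y=np.array([-.2198,.9755])
p=H+.1125*Y; rel([*p,.235],XA)
s=eyes.snapshot('scene');cv2.imwrite('pics/a4.png',cv2.resize(s['color'][20:260,150:450],None,fx=2.4,fy=2.4))"
```

```text
shift [0.0005 0.0007 0.0158] rotvec [-0.08  0.   -0.01] force [-0.25 -0.28  0.05]
```

View pics/a4.png

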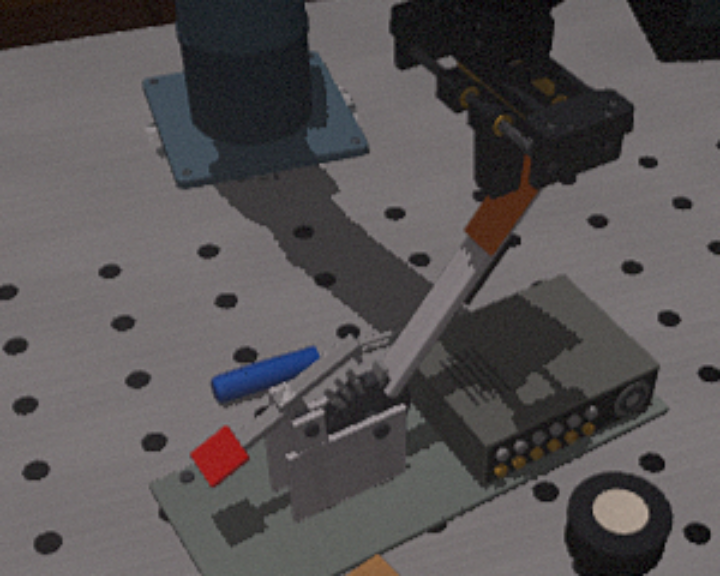

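The fingertips are over the orange pad at (500,190) in the crop. Following the arc, first third.

Call:
{"api": "drive_tool", "payload": {
  "steps": [
    [[0,0,0.008,0,0,0,-1],[0,0,0.016,0,0,0,-1],[0.007,0.001,0.022,0,0,0,-1],[0.014,0.001,0.028,0,0,0,-1],[0.02,0.001,0.034,0,0,0,-1],[0.026,0.001,0.04,0,0,0,-1],[0.026,0.001,0.04,0,0,0,-1]]
  ]
}}

```text
time_s: 6.85
position: [0.5233, 0.102, 0.2108]
tcp_rot: [0.624, 0.781, -0.0, -0.0]
contact_force: [0.2, -0.1, 0.8]
finger_gap: 0.0002
```

```bash
python3 -c "
from h import *
H=np.array([.5533,-.0341]);Y=np.array([-.2198,.9755])
p=H+.1385*Y; rel([*p,.2113],XA)
s=eyes.snapshot('scene');cv2.imwrite('pics/a5.png',cv2.resize(s['color'][20:260,150:450],None,fx=2.4,fy=2.4))"
```

```text
shift [-0.0009 -0.0006 -0.0005] rotvec [-0.03 -0.04  0.08] force [ 0.18 -0.07  0.76]
```

View pics/a5.png

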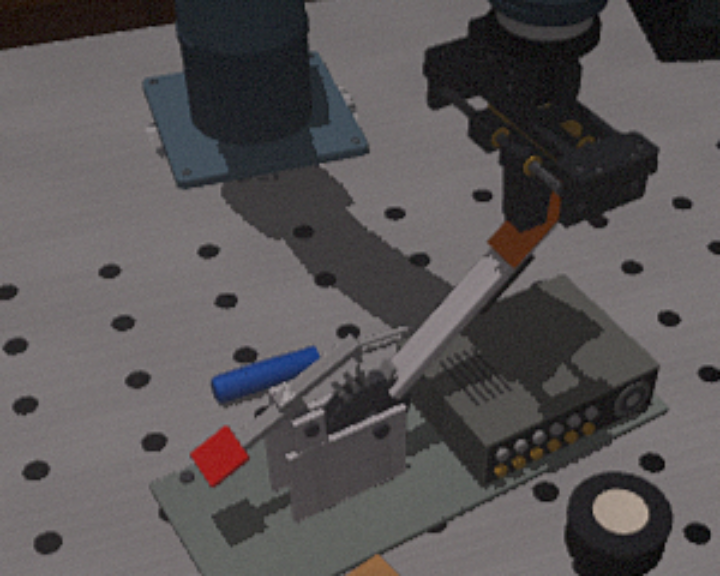

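The bar is following at low force (about 0.70 rad) and the tab is still down. Continuing.

Call:
{"api": "drive_tool", "payload": {
  "steps": [
    [[0.006,0,0.007,0,0,0,-1],[0.011,0,0.013,0,0,0,-1],[0.016,0,0.02,0,0,0,-1],[0.021,0,0.027,0,0,0,-1],[0.025,0,0.035,0,0,0,-1],[0.029,0,0.042,0,0,0,-1],[0.033,0,0.05,0,0,0,-1],[0.037,0,0.058,0,0,0,-1],[0.04,0,0.066,0,0,0,-1],[0.043,0,0.075,0,0,0,-1],[0.043,0,0.075,0,0,0,-1]]
  ]
}}

```text
time_s: 8.0
position: [0.5129, 0.1449, 0.1349]
tcp_rot: [0.624, 0.782, -0.0, -0.001]
contact_force: [-0.3, 0.7, 0.2]
finger_gap: 0.0004
```

```bash
python3 -c "
from h import *
H=np.array([.5533,-.0341]);Y=np.array([-.2198,.9755])
p=H+.191*Y; rel([*p,.084],XA)
s=eyes.snapshot('scene');cv2.imwrite('pics/a6.png',cv2.resize(s['color'][20:260,150:450],None,fx=2.4,fy=2.4))"
```

```text
shift [0.0074 0.0002 0.051 ] rotvec [-0.12 -0.12  0.12] force [-0.35  0.68  0.24]
```

View pics/a6.png

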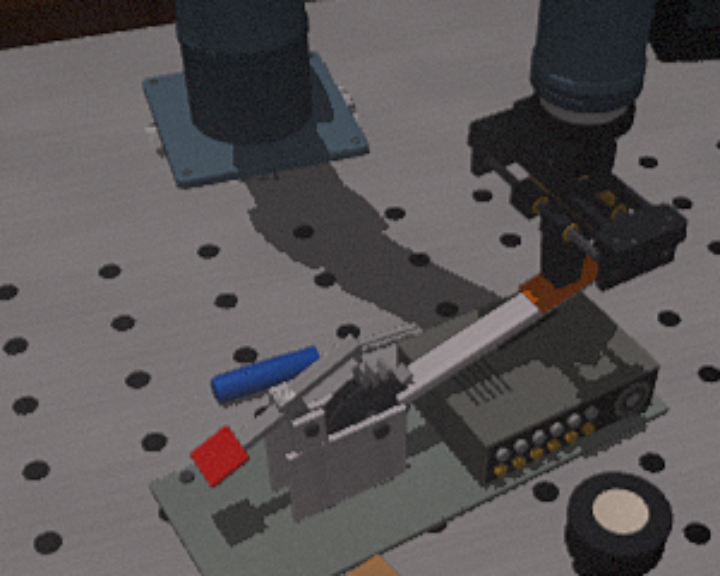

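The bar is about 0.26 rad up and the pad is under the fingertips at about (560,285). Continuing almost to the stop.

Call:
{"api": "drive_tool", "payload": {
  "steps": [
    [[0.003,0,0.008,0,0,0,-1],[0.004,0,0.016,0,0,0,-1],[0.005,0,0.025,0,0,0,-1],[0.006,0,0.033,0,0,0,-1],[0.007,0,0.04,0,0,0,-1],[0.007,0,0.046,0,0,0,-1],[0.007,0,0.048,0,0,0,-1],[0.007,0,0.048,0,0,0,-1]]
  ]
}}

```text
time_s: 8.85
position: [0.5106, 0.1509, 0.0867]
tcp_rot: [0.624, 0.782, -0.001, -0.002]
contact_force: [-0.3, -1.1, 0.7]
finger_gap: 0.0
```

Call:
{"api": "drive_tool", "payload": {
  "steps": [
    [[0,0,0.001,0,0,0,-1],[0,0,0.002,0,0,0,-1],[0,0,0.003,0,0,0,-1],[0,0,0.003,0,0,0,-1]]
  ]
}}

```text
time_s: 9.25
position: [0.5106, 0.1507, 0.0844]
tcp_rot: [0.624, 0.782, -0.001, -0.001]
contact_force: [-1.5, 0.0, 9.6]
finger_gap: 0.0005
```

Call:
{"api": "drive_tool", "payload": {
  "steps": [
    [[0,0,0.001,0,0,0,-1],[0,0,0.002,0,0,0,-1],[0,0,0.002,0,0,0,-1]]
  ]
}}

```text
time_s: 9.55
position: [0.5107, 0.1507, 0.0842]
tcp_rot: [0.624, 0.781, -0.002, -0.001]
contact_force: [-6.8, -0.9, 22.6]
finger_gap: 0.0004
```

The bar is firmly on its stop: TCP z is 0.084, the force rose to 23 N and it moved no further. Retracting straight up.

Call:
{"api": "drive_tool", "payload": {
  "steps": [
    [[0,0,-0.01,0,0,0,-1],[0,0,-0.04,0,0,0,-1],[0,0,-0.08,0,0,0,-1],[0,0,-0.12,0,0,0,-1],[0,0,-0.16,0,0,0,-1],[-0.05,0,-0.18,0,0,0,-1],[-0.1,0,-0.18,0,0,0,-1],[-0.15,0,-0.18,0,0,0,-1],[-0.2,0,-0.18,0,0,0,-1],[-0.25,0,-0.18,0,0,0,-1],[-0.3,0,-0.18,0,0,0,-1],[-0.3,0,-0.18,0,0,0,-1]]
  ]
}}

```text
time_s: 10.75
position: [0.577, -0.151, 0.2635]
tcp_rot: [0.628, 0.778, -0.004, -0.0]
contact_force: [-0.6, -1.1, -0.3]
finger_gap: 0.0004
```

```bash
python3 -c "
from h import *
for c in ('scene','top'):
    s=eyes.snapshot(c);cv2.imwrite('pics/%s7.png'%c,s['color'])
    b=pts(s,'orange',.05,.35);print(c,len(b),b.mean(0),b.min(0),b.max(0))
    t=pts(s,'red',.05,.2);print('tab',len(t),*( [t.mean(0)] if len(t) else []))
    for q in ('bar_push','pawl_tab','av_unit','tape_tin','carton','driver'):
        for m in mark_of(c,q)[:1]: print(q,np.round(m['xyz'],4),round(m['confidence'],2))
print(r.get_obs()['contact_force'])
"
```

```text
scene 278 [0.50961917 0.16120723 0.08490542] [0.48878317 0.12739292 0.0820483 ] [0.52797243 0.19446944 0.08801374]
tab 50 [ 0.58457538 -0.16691766  0.09642832]
bar_push [0.5082 0.1639 0.0866] 0.68
pawl_tab [ 0.5804 -0.1595  0.0984] 0.69
av_unit [0.5156 0.1203 0.0073] 0.63
tape_tin [0.6817 0.1325 0.0025] 0.83
carton [ 0.7202 -0.0934 -0.0027] 0.92
driver [ 0.419  -0.0419  0.0007] 0.9<string>:5: RuntimeWarning: Mean of empty slice.
  ret = um.true_divide(
Traceback (most recent call last):
ValueError: zero-size array to reduction operation minimum which has no identity
```

View pics/scene7.png

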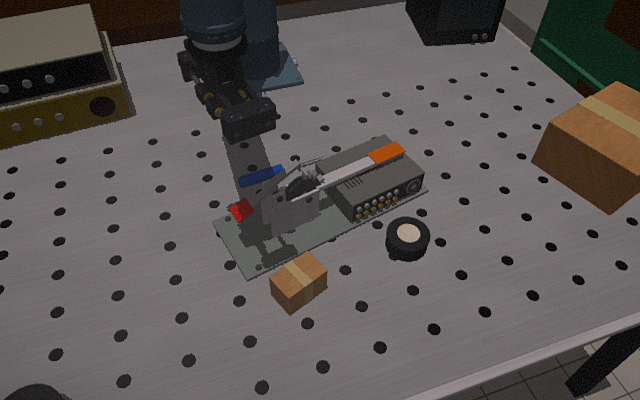

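View pics/top7.png

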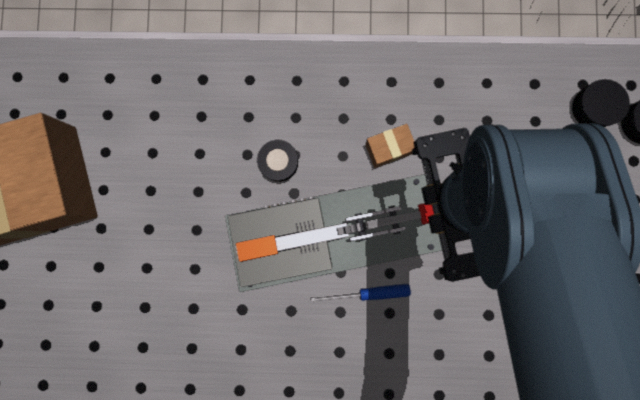

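The bar lies flat over the unit: in the scene view the orange pad is at (387,153) at z ≈ 0.085 m, against 0.084 expected. The red tab is still down at (240,208). The tin, carton, screwdriver and unit are at their original pixels, and the gripper is clear. Handing in.

```bash
python3 -c "
from bench import job
print(job.sign_off())"
```

```text
the job is handed in; nothing more can be done
None
```

The job is done and handed in: the pawl is released and the bar is all the way down over the video unit. It was finished at about 11 s of the 48 s allowed.

- **Pawl:** I pressed the red tab down with closed fingertips until it hit its stop, at about 16 N. After I backed off it stayed there; the network put the tab's top at 98 mm, and about 101 mm was expected.
- **Bar:** I then pushed it by the orange pad along its arc, with contact forces near zero on the way down. At the stop the force rose to about 23 N without further movement. With the arm withdrawn, the pad measured 85 mm above the steel top, where 84 mm was expected.
- **Other items:** the unit, tin, carton and screwdriver measured within about 3 mm of where they started, which is inside the measuring error. The gripper was clear of everything, with its tip at 264 mm.

**Failed check:** the last colour measurement in the top camera found no orange points. The pad had become brighter in that view, which probably put it outside my colour range, and the script stopped there. I checked that picture by eye instead, and it shows the pad down and everything in place. The measured values above are from the scene camera only.

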